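Lock the gauge blade in the microscope stage clamp

TASK

Slide the round-ended steel gauge blade along the clamp's track, tongue first and flat, into the slot under the white bridge until its shoulders are fully home against the bridge. Then turn the bar knob on top of the bridge clockwise until it clicks past its detent and stays there, so that the jaw holds the blade. Leave the blade locked in the clamp, and leave the objective lens, the dish stack and the slide box where they are.

Things in the scene. Friction and masses are not known exactly. Their poses are not given: they have to be found in the camera images.
- clamp: stage clamp fixed to the bench. Origin: on the bench below the middle of the slot mouth; x into the slot, z up. Grey track 74 mm wide, top at z 10 mm, x -115 to +90 mm. White bridge x 0 to 70 mm, 100 mm wide, top at z 38 mm; its face at x = 0 stops the blade's shoulders.
- slot_mouth (a point): point on the track's top (z 10 mm) in the middle of the slot mouth, in the plane of the bridge's front face; axes as the clamp. The slot under the bridge is 43 mm wide and open at both ends; its floor is the track, and the jaw pad above leaves 11 mm of height until the knob is turned
- knob_grip (a point): point on the knob's upright axis, 66 mm above the bench, 10 mm below its top, 40 mm behind the slot mouth (clamp x +40, y 0 mm). Black knob: disc 52 mm across on the bridge (z 38 to 46 mm), carrying an upright grip bar 60 mm long, 16 mm thick, 30 mm high (z 46 to 76 mm), a short white mark on top near its +x end. The point's x axis runs along the bar
- knob (a joint): knob angle in rad, growing clockwise seen from above. Starts near 0, with the bar about 0.5 rad anticlockwise from the clamp's x axis. The detent resists with up to about 0.25 N m, its crest is at 0.5; past it the knob snaps on and rests at about 0.97; end stop 1.12. Turning lowers the jaw 6.5 mm per rad
- blade: loose T-shaped steel gauge blade, 6 mm thick, 130 mm long, about 0.3 kg. Origin: on its underside below the grip fin's centre; x along the tongue. Tail x -23 to +27 mm, 64 mm wide. Tongue 40 mm wide, from the shoulders at x +27 to a half-round tip at +107 mm. Black upright grip fin on the tail: 36 mm long (x), 14 mm thick (y), top at z 48 mm
- blade_shoulder (a point): point on the blade's underside, on its centre line, at the shoulders (27 mm ahead of the blade's origin); axes as the blade
- objective: loose steel microscope objective standing on the bench, 40 mm across, 62 mm tall; origin at the centre of its underside. Bystander
- dishes: loose stack of three clear round dishes, 90 mm across, 42 mm tall; origin at the centre of its underside. Bystander
- slidebox: loose closed slide box, grey with a white lid, 92 mm (x) by 182 mm (y), 37 mm tall; origin at the centre of its underside. Bystander
Not all that is in view belongs to the job. What is shaped like the blade but green is not meant.

How it is judged:
By the outcome, as a careful person would: the job done as asked, in the order asked, and still so for the second after the job is handed in, with the robot touching nothing.
It also fails if it takes over 58 s, if anything falls off the work surface, if the arm or the gripper's body presses on something with over 40 N, if the wrist force passes 120 N, or if a joint passes its speed limit or range.

ROBOT

A 6-joint arm with a two-finger parallel gripper is mounted at the origin on the work surface. World frame = base frame: x ahead of the robot, y to its left, z up, the work surface at z = 0. Lengths are in mm, angles in rad, forces in N, time in s.
With the tool pointing down it reaches from about 300 to 775 mm from the base axis. Payload 14.6 kg.
Tool frame: the origin (TCP) lies at the very end of the fingers, on their centre line; the grasp point (between the pads) lies 19 mm behind it; z points along the fingers, y is the line along which they close (so a half turn about z gives the same grasp; the last joint's range is limited). The gripper opens to 94 mm and grips with 3 to 60 N. Pads are 16 mm wide; open, the fingers measure 119 mm over their backs; the gripper's body (75 mm by 177 mm) begins 78 mm behind the grasp point.
Start: joints at [1.255, 0.3, 1.521, -0, 1.321, -0.067], TCP at [135.43, 533.055, 205.446] pointing down, gripper open.
Joint ranges: [-3.03, 3.03], [-0.79, 2.21], [0.23, 2.52], [-1.04, 4.18], [0, 3.07], [-2.55, 2.55]. Speed limits (rad/s): [2.22, 2.22, 2.57, 3.14, 3.14, 3.14].

INTERFACE

Orientations are given as [roll, pitch, yaw] about the fixed x, y, z axes, in that order (R = Rz(yaw) Ry(pitch) Rx(roll)).
In Python, from cell import manip gives the robot as it stands.
- The arm moves only by the tool servo_tool, never from a script. Its argument "rows" is a list of rows, each a list of 7 numbers: the turn, a rotation vector about the world's x, y, z in degrees, then the shift along the world's x, y, z in mm, then the closure, from 0 (fully open) to 1 (shut). In form: [[rx, ry, rz, dx, dy, dz, fingers], ...]. A call has 1 to 20 rows; each row shifts and turns the commanded pose from where the row before left it; what a row does not reach is not made up. A row lasts 1/8 s, in which the tool goes at most 62.5 mm and 10.7 degrees, less where a joint would pass 70% of its speed; a pose out of reach is approached as far as the arm can. A call with a gripper value outside its range is refused whole. The fingers move at their own pace and stop on an object; "grip_force" is the grip in N (left out, the last holds). Time passes only in rows, so rows that do not move let the fingers close. It gives the time, the measured TCP pose, the force, the opening and the grip force at its end, in the units of the state.
- manip.read_state(): the state, without advancing time (a new reading comes with each control period).
- manip.camera(name): name is "side" or "top" or "wrist"; returns the picture (480x640x3 uint8, red, green, blue); there is no depth.
- manip.camera_info(name): a dict with "fx", "fy", "cx", "cy" (pixels), "position" and "rotation" of the camera in the world; the wrist camera has in their place "T_tool_cam" (4x4, takes a point from camera to tool coordinates, whose origin is the TCP and whose axes are the flange's). Camera axes: x right, y down, z forward; pixel columns grow to the right and rows downward; lengths in mm; the calibration is good to about 2 mm. A picture is of the moment at which its call begins: read the wrist's pose just before it. camera_info takes no time and is no camera call.
- manip.sign_off(): hands the job in; it is judged then, once.
The state is a dict: "clock": time; "joints": joint angles; "qd": joint speeds; "effort": joint torques, N m; "eef_pos": TCP position; "eef_rot": TCP orientation; "wrist_force": force on the tool from outside, world axes, zero at the start; "moment": the same for the moment, N m; "finger_gap": finger opening in mm; "finger_force": force on a finger pad.
Only numpy, scipy, OpenCV 4.12 (cv2) and the standard library are available. Lean on these libraries where they do the work, as an engineer would, in place of code of your own. Each camera call takes 0.05 s, during which the arm holds its last target. There are 200 camera calls.

## Working session

There is one attempt and no reset: what is moved stays moved. The work goes in short steps, Python scripts to look and compute and a tool call to move; the robot and the scene stay as the last step left them, time stands still between calls to the robot, and variables do not carry over. Pictures are saved under pics/ and viewed, at most 10 in all, crops included, and the job is handed in when it is done.

Besides the shell and the picture viewer there is one more tool, called after "Request:" by a JSON object that holds its "op" and its "data". servo_tool: Moves the arm, as the interface text tells. Its arguments: {"type":"object","properties":{"rows":{"type":"array","items":{"type":"array","items":{"type":"number"}}},"grip_force":{"type":"number"}},"required":["rows"]}

```bash
mkdir -p pics
python3 - <<'E'
from cell import manip
import cv2,numpy as np
s=manip.read_state();print(s)
for n in("top","side"):
    im=manip.camera(n);cv2.imwrite(f"pics/{n}0.png",im[:,:,::-1]);print(n,manip.camera_info(n))
print(manip.camera_info("wrist"))
E
```

```text
{'clock': 0.0, 'joints': array([ 1.25540822e+00,  3.00506847e-01,  1.52161963e+00, -3.17128344e-05,
        1.32070873e+00, -6.65713990e-02]), 'qd': array([ 0.00143894,  0.00095721, -0.00024122, -0.00033707, -0.00035976,
        0.00140283]), 'effort': array([ 2.63911184e-03, -5.31801188e+01, -3.52747965e+01,  7.09198276e-02,
        2.42471328e-02, -9.14376483e-05]), 'eef_pos': array([135.34923826, 532.79404628, 204.85042237]), 'eef_rot': array([-3.14035081e+00, -5.20091025e-05,  2.89278378e+00]), 'wrist_force': array([-0.992342  , -0.45073592, -0.76765815]), 'moment': array([ 0.02156873, -0.02429733, -0.01061267]), 'finger_force': 0.0, 'finger_gap': 94.11681668864281}
top {'fx': 510.5922117630627, 'fy': 510.5922117630627, 'cx': 330.67349764834364, 'cy': 236.50234144207724, 'position': array([ 376.29755267,    3.4850026 , 1423.12754808]), 'rotation': array([-2.99934982,  0.0051664 , -1.59730691])}
side {'fx': 568.1871747813242, 'fy': 568.1871747813242, 'cx': 318.74508590177265, 'cy': 246.0013970221672, 'position': array([478.1988993 , 911.8387322 , 959.83336279]), 'rotation': array([-2.34384685e+00,  2.38133913e-03, -3.02391061e+00])}
{'fx': 342.726773498329, 'fy': 342.726773498329, 'cx': 328.01163632165196, 'cy': 234.85010826930153, 'T_tool_cam': array([[ 1.53517413e-04, -9.69789512e-01, -2.43943187e-01,
         7.20329746e+01],
       [ 9.99999937e-01,  2.26693456e-04, -2.71897462e-04,
         2.17786921e-01],
       [ 3.18983632e-04, -2.43943130e-01,  9.69789486e-01,
        -1.80332220e+02],
       [ 0.00000000e+00,  0.00000000e+00,  0.00000000e+00,
         1.00000000e+00]])}
```

View pics/top0.png

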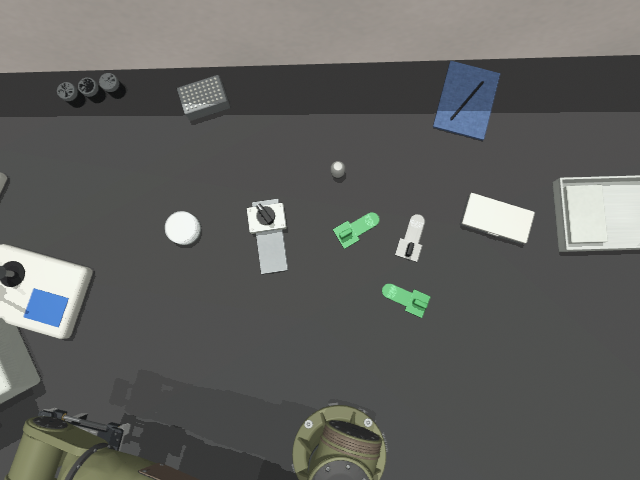

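View pics/side0.png

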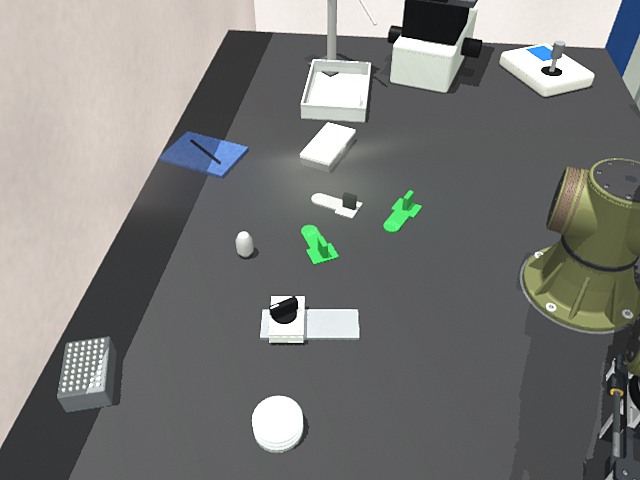

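Top view: clamp with its bridge and knob at about (265,215), track running down to (272,270). The steel blade's tail is at (409,250) with its tip at (417,218). The green blades at (357,230) and (407,298) are decoys. The side view agrees: knob (284,308), blade (336,204).

```bash
cat > h.py <<'E'
from cell import manip
import cv2,numpy as np
from scipy.spatial.transform import Rotation as R
def cam(n,s=None):
    i=manip.camera_info(n);K=np.array([[i['fx'],0,i['cx']],[0,i['fy'],i['cy']],[0,0,1]])
    if n=='wrist':
        T=np.eye(4);T[:3,:3]=R.from_euler('xyz',s['eef_rot']).as_matrix();T[:3,3]=s['eef_pos'];T=T@i['T_tool_cam']
        return K,T[:3,3],T[:3,:3]
    return K,np.array(i['position']),R.from_euler('xyz',i['rotation']).as_matrix()
def ray(c,uv):
    K,p,r=c;return p,r@np.linalg.solve(K,[uv[0],uv[1],1.])
def onz(c,uv,z):
    p,d=ray(c,uv);return p+d*(z-p[2])/d[2]
def tri(c1,u1,c2,u2):
    p,d=ray(c1,u1);q,e=ray(c2,u2)
    t=np.linalg.lstsq(np.c_[d,-e],q-p,rcond=None)[0];a,b=p+d*t[0],q+e*t[1]
    return (a+b)/2,np.linalg.norm(a-b)
def proj(c,X):
    K,p,r=c;v=K@(r.T@(np.asarray(X,float)-p));return v[:2]/v[2]
def blobs(m,amin=30):
    cs,_=cv2.findContours(m.astype(np.uint8),cv2.RETR_EXTERNAL,cv2.CHAIN_APPROX_NONE)
    return [c for c in cs if cv2.contourArea(c)>amin]
E
python3 - <<'E'
from h import *
t=cam('top');s=cam('side')
print('track near corners z10',[onz(t,u,10).round(1) for u in [(260,273),(287,269)]])
print('bridge top corners z38',[onz(t,u,38).round(1) for u in [(248,209),(284,205),(286,229),(250,234)]])
print('blade tail/tip z6',[onz(t,u,6).round(1) for u in [(396,255),(421,260),(417,215)]])
print('fin',tri(t,(411,244),s,(350,194)))
print('knob',tri(t,(263,211),s,(284,301)))
print('tip',tri(t,(417,216),s,(313,199)))
print('obj',onz(t,(338,172),30),onz(s,(246,246),30))
E
```

```text
track near corners z10 [array([482.1, 203.8,  10. ]), array([491.1, 128.8,  10. ])]
bridge top corners z38 [array([657.8, 231.8,  38. ]), array([666.3, 132.1,  38. ]), array([598.9, 127.5,  38. ]), array([587.8, 226.5,  38. ])]
blade tail/tip z6 [array([ 522.3, -175.2,    6. ]), array([ 506.5, -244.1,    6. ]), array([ 633.9, -239.4,    6. ])]
fin (array([ 539.94331118, -211.00089263,   50.54938212]), np.float64(13.151248315910447))
knob (array([639.36289577, 184.27542219,  82.88991035]), np.float64(5.389855186088143))
tip (array([ 6.32122186e+02, -2.40352762e+02, -3.91729057e-01]), np.float64(0.2052771490919737))
obj [758.20482108 -20.01415544  30.        ] [761.7213598 -14.7896076  30.       ]
```

Request:
{"op": "servo_tool", "data": {"rows": [[0, 0, 0, 22, -40, -2, 0], [0, 0, 0, 22, -40, -2, 0], [0, 0, 0, 22, -40, -2, 0], [0, 0, 0, 22, -40, -2, 0], [0, 0, 0, 22, -40, -2, 0], [0, 0, 0, 22, -40, -2, 0], [0, 0, 0, 22, -40, -2, 0], [0, 0, 0, 22, -40, -2, 0], [0, 0, 0, 22, -40, -2, 0], [0, 0, 0, 22, -40, -2, 0], [0, 0, 0, 22, -40, -2, 0], [0, 0, 0, 22, -40, -2, 0], [0, 0, 0, 22, -40, -2, 0], [0, 0, 0, 22, -40, -2, 0], [0, 0, 0, 22, -40, -2, 0], [0, 0, 0, 22, -40, -2, 0], [0, 0, 0, 22, -40, -2, 0], [0, 0, 0, 22, -40, -2, 0], [0, 0, 0, 15, -30, -2, 0], [0, 0, 0, 0, 0, 0, 0]]}}

```text
clock: 2.6
eef_pos: [546.4, -218.4, 166.3]
eef_rot: [3.141, -0.001, 2.891]
wrist_force: [0.7, 0.9, -0.2]
finger_gap: 93.7
finger_force: 0.0
```

Run:
```python
from h import *
import pickle
s=manip.read_state();print(s['clock'],s['eef_pos'],s['eef_rot'],s['joints'],s['wrist_force'])
im=manip.camera('wrist');cv2.imwrite('pics/w1.png',im[:,:,::-1]);pickle.dump((s,im),open('w1.pkl','wb'))
```

```text
2.6 [ 546.44282834 -218.3769338   166.33452688] [ 3.14139434e+00 -1.43390711e-03  2.89090729e+00] [-4.42390453e-01  4.18732628e-01  1.45317953e+00 -8.21920387e-05
  1.27112592e+00 -1.76247696e+00] [ 0.74954223  0.93369053 -0.23225592]
```

View pics/w1.png

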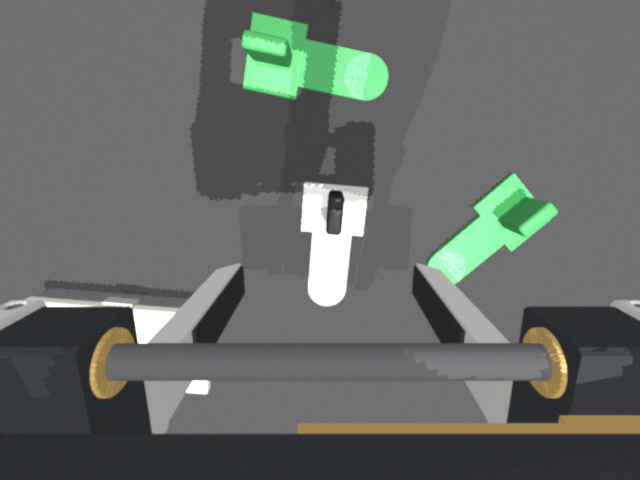

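The wrist view shows the steel blade: tail top at (335,185), fin at (335,213), tip at (327,303). It is well apart from the green ones.

```bash
cat >> h.py <<'E'
def blade(s,im,zt=6.,roi=(150,310,270,400)):
    c=cam('wrist',s);hsv=cv2.cvtColor(im,cv2.COLOR_RGB2HSV)
    m=np.zeros(im.shape[:2],bool);a,b,l,r=roi
    m[a:b,l:r]=((hsv[...,2]>130)&(hsv[...,1]<60))[a:b,l:r]
    k=max(blobs(m),key=cv2.contourArea)[:,0,:]
    P=np.array([onz(c,u,zt)[:2] for u in k])
    # fin: dark inside blade hull
    hull=np.zeros(m.shape,np.uint8);cv2.fillConvexPoly(hull,cv2.convexHull(k),1)
    d=(hull>0)&(im.max(2)<75); f=max(blobs(d,10),key=cv2.contourArea)
    return c,P,f[:,0,:]
def axis(P,yaw):
    # refine: edges of tongue are the points 37..90 ahead of fin
    for _ in range(4):
        e=np.array([np.cos(yaw),np.sin(yaw)]);n=np.array([-e[1],e[0]])
        x=P@e;y=P@n;L=x.max()-x.min();x0=x.max()-107
        t=(x>x0+35)&(x<x0+82);mid=np.median(y[t])
        A=[np.polyfit(x[t&q],y[t&q],1) for q in(y>mid,y<mid)]
        yaw+=np.arctan((A[0][0]+A[1][0])/2)
    xs=x0+50;yl,yr=[np.polyval(a,xs) for a in A];yc=(yl+yr)/2
    return yaw,x0*e+yc*n,L,yl-yr
E
python3 - <<'E'
from h import *
import pickle
s,im=pickle.load(open('w1.pkl','rb'))
c,P,f=blade(s,im)
yaw,o,L,w=axis(P,-.24);print('yaw',yaw,np.degrees(yaw),'origin',o,'len',L,'w',w,'tool yaw err',np.degrees(yaw-(s['eef_rot'][2]-np.pi)))
print('fin px',f.min(0),f.max(0),cv2.minAreaRect(f))
# fin top rear & front at z48
r=cv2.boxPoints(cv2.minAreaRect(f));print([onz(c,u,48).round(1) for u in r])
E
```

```text
yaw -0.34048528986992077 -19.508370095834902 origin [ 534.86485867 -209.12004991] len 131.84938144131388 w 41.078442821567315 tool yaw err -5.145156881498565
fin px [327 191] [342 230] ((334.38763427734375, 210.6797637939453), (13.889532089233398, 39.86722946166992), 5.440331935882568)
[array([ 544.3, -219.9,   48. ]), array([ 510.8, -207.9,   48. ]), array([ 514.9, -196.5,   48. ]), array([ 548.6, -208.2,   48. ])]
```

Request:
{"op": "servo_tool", "data": {"rows": [[0, 0, -2.6, -6, 5, -20, 0], [0, 0, -2.6, -5.5, 4.3, -20, 0], [0, 0, 0, 0, 0, -26, 0], [0, 0, 0, 0, 0, 0, 0]]}}

```text
clock: 3.15
eef_pos: [533.9, -206.3, 100.3]
eef_rot: [3.141, -0.003, 2.803]
wrist_force: [-0.2, 0.1, -0.2]
finger_gap: 94.0
finger_force: 0.0
```

Run:
```python
from h import *
import pickle
s0,im0=pickle.load(open('w1.pkl','rb'))
s=manip.read_state();print(s['clock'],s['eef_pos'],s['eef_rot'])
im=manip.camera('wrist');cv2.imwrite('pics/w2.png',im[:,:,::-1]);pickle.dump((s,im),open('w2.pkl','wb'))
```

```text
3.15 [ 533.91682567 -206.34731208  100.27073285] [ 3.14125174e+00 -3.09025173e-03  2.80298634e+00]
```

View pics/w2.png

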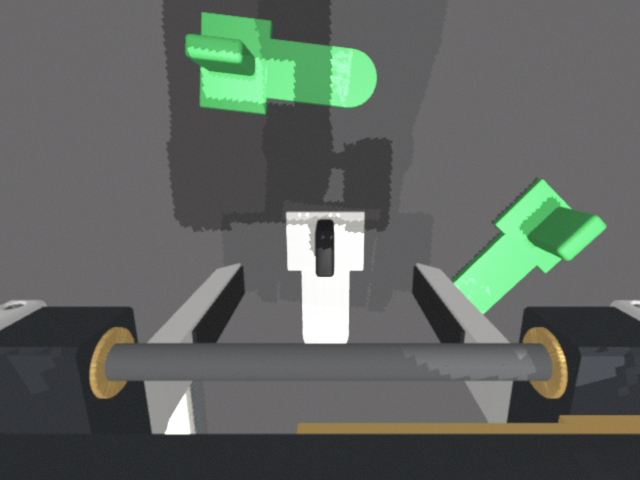

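Aligned: fin from (325,220) to (325,276), tongue edges at columns 303 and 348, tail top corners at (287,212) and (364,212).

Run:
```python
from h import *
import pickle
s0,im0=pickle.load(open('w1.pkl','rb'));s,im=pickle.load(open('w2.pkl','rb'))
c0=cam('wrist',s0);c=cam('wrist',s)
print('fin front top',tri(c0,(334,234),c,(325,276)))
print('tail corner L',tri(c0,(305,184),c,(287,212)),'R',tri(c0,(369,188),c,(364,212)))
o=np.array([534.9,-209.1])
for zt in(6,):
    P=[onz(c,u,zt)[:2] for u in [(303,320),(348.5,320),(288,250),(364,250),(287,212),(364,212)]]
    T=R.from_euler('xyz',s['eef_rot']).as_matrix()[:2,:2]
    for p in P: print(p.round(1),((p-s['eef_pos'][:2])@T).round(1))
print('fin front z48 in tool',((onz(c,(325,276),48)[:2]-s['eef_pos'][:2])@T))
```

```text
fin front top (array([ 550.17683385, -214.0233672 ,   45.75487499]), np.float64(0.6603936578704388))
tail corner L (array([ 504.1970379 , -232.52012813,   -8.6217682 ]), np.float64(1.3378057594898272)) R (array([ 522.92562312, -170.8468747 ,    5.49581968]), np.float64(1.0136107092066216))
[ 596.4 -251.7] [-74. -22.]
[ 609.7 -213.9] [-74.   18.1]
[ 532.1 -241.1] [ -9.8 -33.4]
[ 553.1 -181.2] [-9.8 30.1]
[ 501.7 -230.3] [ 22.4 -33.3]
[ 522.5 -171.3] [22.4 29.3]
fin front z48 in tool [-16.9073551   -2.12595536]
```

Request:
{"op": "servo_tool", "data": {"rows": [[0, 0, 0, -0.5, -2, -30, 0], [0, 0, 0, 0, 0, -30, 0], [0, 0, 0, 0, 0, -20, 0.3], [0, 0, 0, 0, 0, -6, 0.6], [0, 0, 0, 0, 0, 0, 1], [0, 0, 0, 0, 0, 0, 1], [0, 0, 0, 0, 0, 0, 1], [0, 0, 0, 0, 0, 0, 1], [0, 0, 0, 0, 0, 0, 1]], "grip_force": 50}}

```text
clock: 4.32
eef_pos: [534.5, -209.7, 15.6]
eef_rot: [3.142, 0.0, 2.802]
wrist_force: [-0.9, 0.7, -0.3]
finger_gap: 27.3
finger_force: 0.0
```

Request:
{"op": "servo_tool", "data": {"rows": [[0, 0, 0, 0, 0, 0, 1], [0, 0, 0, 0, 0, 0, 1], [0, 0, 0, 0, 0, 0, 1], [0, 0, 0, 0, 0, 0, 1]]}}

```text
clock: 4.82
eef_pos: [534.4, -209.6, 15.5]
eef_rot: [3.142, -0.0, 2.802]
wrist_force: [-1.1, -0.1, 0.3]
finger_gap: 13.5
finger_force: 50.0
```

Request:
{"op": "servo_tool", "data": {"rows": [[0, 0, 0, 0, 0, 20, 1], [0, 0, 0, 0, 0, 30, 1], [0, 0, 0, 0, 0, 35, 1], [0, 0, 2.5, -7, 37, 0, 1], [0, 0, 2.5, -7, 37, 0, 1], [0, 0, 2.5, -7, 37, 0, 1], [0, 0, 2.5, -7, 37, 0, 1], [0, 0, 2.5, -7, 37, 0, 1], [0, 0, 2.5, -7, 37, 0, 1], [0, 0, 2.5, -7, 37, 0, 1], [0, 0, 2.5, -7, 37, 0, 1], [0, 0, 2.5, -7, 37, 0, 1], [0, 0, 2.5, -7, 37, 0, 1], [0, 0, 0, 0, 0, 0, 1], [0, 0, 0, 0, 0, 0, 1]]}}

```text
clock: 6.7
eef_pos: [464.2, 160.0, 100.1]
eef_rot: [-3.141, -0.001, -3.045]
wrist_force: [1.1, -0.6, -3.9]
finger_gap: 13.9
finger_force: 50.0
```

Run:
```python
from h import *
import pickle
s=manip.read_state();print(s['clock'],s['eef_pos'],s['eef_rot'],s['joints'])
im=manip.camera('wrist');cv2.imwrite('pics/w3.png',im[:,:,::-1]);pickle.dump((s,im),open('w3.pkl','wb'))
im=manip.camera('top');cv2.imwrite('pics/t3.png',im[:,:,::-1])
im=manip.camera('side');cv2.imwrite('pics/s3.png',im[:,:,::-1])
```

```text
6.7 [464.21993324 160.00291092 100.13158272] [-3.14126522e+00 -7.48008364e-04 -3.04489052e+00] [ 2.57423696e-01  2.89790592e-01  1.79855770e+00 -2.34077886e-04
  1.05403514e+00 -1.40995916e+00]
```

View pics/w3.png

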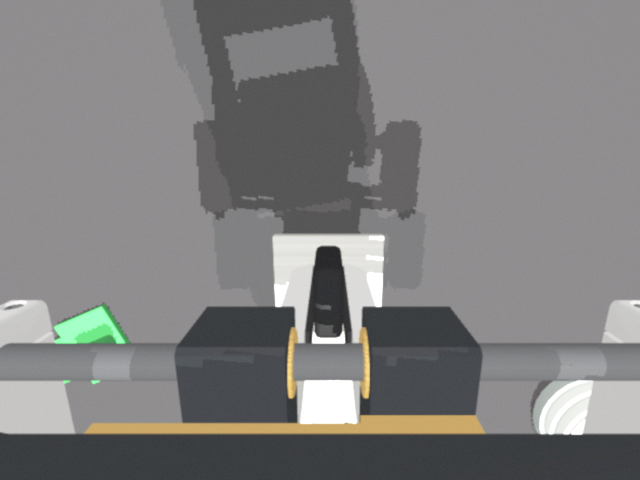

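The wrist view shows the blade held straight: tail rear edge from (274,235) to (383,235), fin at (328,290). The hand hides the clamp, so I'll look at it from further over with the blade held high.

Request:
{"op": "servo_tool", "data": {"rows": [[0, 0, 0, 0, 0, 45, 1], [0, 0, 0, 0, 0, 45, 1], [0, 0, 0, 44, 5, 0, 1], [0, 0, 0, 44, 5, 0, 1], [0, 0, 0, 44, 5, 0, 1], [0, 0, 0, 44, 5, 0, 1], [0, 0, 0, 0, 0, 0, 1], [0, 0, 0, 0, 0, 0, 1]]}}

```text
clock: 7.85
eef_pos: [640.0, 179.7, 190.0]
eef_rot: [-3.141, -0.001, -3.046]
wrist_force: [0.3, 0.3, -4.8]
finger_gap: 13.8
finger_force: 50.0
```

Run:
```python
from h import *
import pickle
s=manip.read_state();print(s['clock'],s['eef_pos'],s['eef_rot'])
im=manip.camera('wrist');pickle.dump((s,im),open('w4.pkl','wb'));print(manip.read_state()['eef_pos'])
```

```text
7.85 [640.01123104 179.72207439 189.97215945] [-3.14146751e+00 -1.09436891e-03 -3.04565293e+00]
[639.87270383 179.90726563 190.54211453]
```

Request:
{"op": "servo_tool", "data": {"rows": [[0, 0, 0, 22, 3, 0, 1], [0, 0, 0, 22, 3, 0, 1], [0, 0, 0, 0, 0, 0, 1], [0, 0, 0, 0, 0, 0, 1]]}}

```text
clock: 8.4
eef_pos: [683.7, 186.3, 190.8]
eef_rot: [3.142, -0.0, -3.045]
wrist_force: [0.5, 0.2, -4.3]
finger_gap: 13.7
finger_force: 50.0
```

Run:
```python
from h import *
import pickle
s=manip.read_state();print(s['clock'],s['eef_pos'],s['eef_rot'])
im=manip.camera('wrist');pickle.dump((s,im),open('w5.pkl','wb'))
s0,im0=pickle.load(open('w4.pkl','rb'))
a=cv2.resize(im0[:330,100:560],(400,287));b=cv2.resize(im[:330,100:560],(800,574))
cv2.imwrite('pics/w5c.png',b[:,:,::-1])
```

```text
8.4 [683.71576712 186.27809834 190.83633904] [ 3.14154985e+00 -4.44689054e-06 -3.04478048e+00]
```

View pics/w5c.png

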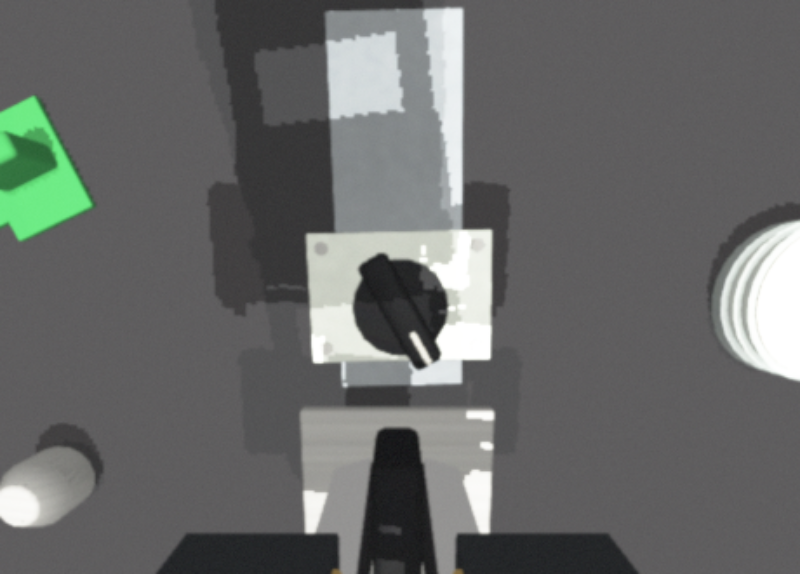

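The clamp is clear (crop scale 1.739, offset 100): track rear corners at (326,11) and (463,8), bridge top corners at (306,234), (492,230), (491,360) and (313,362). The knob bar runs from (373,262) to (428,362), with the white mark at its front end. Now I'll fit the edges to sub-pixel.

```bash
cat >> h.py <<'E'
def edge(im,a,b,n=40,h=6):
    """subpixel strongest-gradient points along segment a-b, robust line fit -> points"""
    g=cv2.GaussianBlur(cv2.cvtColor(im,cv2.COLOR_RGB2GRAY),(0,0),.8).astype(np.float32)
    a,b=np.array(a,float),np.array(b,float);d=(b-a)/np.linalg.norm(b-a);nn=np.array([-d[1],d[0]])
    t=np.linspace(.08,.92,n);k=np.arange(-h,h+.01,.25);out=[]
    for ti in t:
        q=a+(b-a)*ti+k[:,None]*nn
        v=cv2.remap(g,q[:,0].astype(np.float32)[None],q[:,1].astype(np.float32)[None],cv2.INTER_LINEAR)[0]
        gr=abs(np.gradient(v));j=gr.argmax();w=slice(max(0,j-3),j+4);out.append([np.linalg.norm(b-a)*ti,(k[w]*gr[w]).sum()/gr[w].sum()])
    out=np.array(out);p=np.polyfit(*out.T,1)
    for _ in range(5):
        r=out[:,1]-np.polyval(p,out[:,0]);ok=abs(r-np.median(r))<max(.3,1.5*np.median(abs(r)));p=np.polyfit(*out[ok].T,1)
    L=np.linalg.norm(b-a);f=lambda x:a+d*x+nn*np.polyval(p,x)
    return f(0),f(L),r[ok].std()
E
cat > m.py <<'E'
from h import *
import pickle
s5,i5=pickle.load(open('w5.pkl','rb'));s4,i4=pickle.load(open('w4.pkl','rb'))
c5,c4=cam('wrist',s5),cam('wrist',s4)
U=lambda x,y:np.array([100+x/1.739,y/1.739])
seg={'trL':((327,20),(334,228),10),'trR':((463,20),(461,226),10),'brF':((330,234),(470,231),38),'brL':((306,240),(312,355),38),'brR':((492,236),(491,355),38)}
ln={}
def inter(p,q):
    h=lambda l:np.cross([*l[0],1],[*l[1],1]);x=np.cross(h(p),h(q));return x[:2]/x[2]
for k,(a,b,z) in seg.items():
    e5=edge(i5,U(*a),U(*b));A=proj(c4,onz(c5,e5[0],z));B=proj(c4,onz(c5,e5[1],z))
    e4=edge(i4,A,B) if A[1]>0 and B[1]<260 else None
    ln[k]=(e5,e4)
    for c,e in((c5,e5),(c4,e4)):
        if e is None: continue
        P,Q=onz(c,e[0],z)[:2],onz(c,e[1],z)[:2];d=Q-P
        print(k,'res',e[2].round(2),P.round(1),Q.round(1),'deg',np.degrees(np.arctan2(d[1],d[0])).round(2))
for n in('brL','brR'):
    u5=inter(ln['brF'][0],ln[n][0]);
    if ln[n][1] and ln['brF'][1]:
        u4=inter(ln['brF'][1],ln[n][1]);print('corner F',n,tri(c5,u5,c4,u4))
    print(n,onz(c5,u5,38))
E
python3 m.py
```

```text
trL res 0.15 [492.3 129.3] [598.5 142.3] deg 6.97
trL res 0.14 [492.3 129.3] [598.5 142.1] deg 6.85
trR res 0.09 [485.1 202.9] [590.2 215.9] deg 7.04
trR res 0.01 [485.1 202.9] [590.2 215.8] deg 6.99
brF res 0.17 [602.1 143.1] [592.9 217.6] deg 97.03
brF res 0.15 [602.2 143.1] [593.  217.6] deg 97.03
brL res 0.15 [607.2 130.3] [669.3 137.1] deg 6.24
brL res 0.18 [607.3 129.8] [669.3 137.3] deg 6.95
brR res 0.18 [595.5 229.8] [659.5 237.6] deg 6.87
brR res 0.09 [595.5 229.9] [659.4 238.5] deg 7.73
corner F brL (array([603.76547996, 129.72855876,  38.62909541]), np.float64(0.5991159263566724))
brL [603.71209171 129.93451826  38.        ]
corner F brR (array([591.50018861, 229.24192762,  38.64767778]), np.float64(0.031482896428883946))
brR [591.45758397 229.35372515  38.        ]
```

Run:
```python
from h import *
import pickle
U=lambda x,y:np.array([100+x/1.739,y/1.739])
for f in('w5','w4'):
    s,im=pickle.load(open(f+'.pkl','rb'));c=cam('wrist',s);T=R.from_euler('xyz',s['eef_rot']).as_matrix()
    z=s['eef_pos'][2]-15.5+6
    for n,a,b in(('rear',(305,409),(490,408)),('L',(301,412),(304,520)),('R',(494,412),(490,520))):
        e=edge(im,U(*a),U(*b),h=4);P=[(onz(c,q,z)-s['eef_pos'])@T for q in e[:2]]
        print(f,n,e[2].round(2),P[0].round(2),P[1].round(2))
    print('tool yaw deg',np.degrees(s['eef_rot'][2])+180)
```

```text
w5 rear 0.15 [ 25.42 -29.39   9.5 ] [24.17 31.33  9.5 ]
w5 L 0.16 [ 22.9  -31.43   9.5 ] [-15.52 -31.25   9.5 ]
w5 R 0.17 [22.94 32.56  9.5 ] [-15.5   32.71   9.5 ]
tool yaw deg 5.546928860972656
w4 rear 0.08 [ 24.99 -29.4    9.53] [24.99 31.3   9.52]
w4 L 0.18 [ 22.9  -31.45   9.53] [-15.51 -31.26   9.49]
w4 R 0.17 [22.93 32.72  9.52] [-15.49  32.61   9.48]
tool yaw deg 5.496941161606372
```

Request:
{"op": "servo_tool", "data": {"rows": [[0, 0, 0.5, -43.4, -4.7, 0, 1], [0, 0, 0.5, -43.4, -4.7, 0, 1], [0, 0, 0.5, -43.4, -4.7, 0, 1], [0, 0, 0, -43.4, -4.7, 0, 1], [0, 0, 0, -43.4, -4.6, 0, 1], [0, 0, 0, 0, 0, -45, 1], [0, 0, 0, 0, 0, -45, 1], [0, 0, 0, 0, 0, -40, 1], [0, 0, 0, 0, 0, -25, 1], [0, 0, 0, 0, 0, 0, 1], [0, 0, 0, 0, 0, 0, 1]]}}

```text
clock: 9.82
eef_pos: [467.9, 163.1, 36.9]
eef_rot: [3.141, 0.002, -3.019]
wrist_force: [0.5, 0.2, -3.4]
finger_gap: 14.1
finger_force: 50.0
```

```bash
cat > p.py <<'E'
from h import *
s=manip.read_state();th=np.radians(6.98);e=np.array([np.cos(th),np.sin(th)]);n=np.array([-e[1],e[0]])
p=s['eef_pos'][:2];print(s['clock'],s['eef_pos'].round(2),'clamp x',(p@e-615).round(2),'lat err',(p@n-105.0).round(2),'yaw',(np.degrees(s['eef_rot'][2])%180).round(2),s['eef_rot'],s['wrist_force'].round(1),s['moment'].round(2),s['finger_gap'])
E
python3 p.py
```

```text
9.825 [467.91 163.13  36.93] clamp x -130.74 lat err 0.06 yaw 7.05 [ 3.14132382e+00  2.05672746e-03 -3.01853770e+00] [ 0.5  0.2 -3.4] [ 0.06  0.16 -0.01] 14.139319285417297
```

Request:
{"op": "servo_tool", "data": {"rows": [[0, 0, 0, 0, 0, -8, 1], [0, 0, 0, 0, 0, -2.5, 1], [0, 0, 0, 0, 0, 0, 1], [0, 0, 0, 0, 0, 0, 1]]}}

```text
clock: 10.32
eef_pos: [467.5, 163.0, 25.4]
eef_rot: [3.142, 0.0, -3.019]
wrist_force: [-4.8, -1.6, 6.5]
finger_gap: 14.0
finger_force: 50.0
```

```bash
python3 p.py
python3 - <<'E'
from h import *
import cv2
s=manip.camera('side')[270:370,230:390];w=manip.camera('wrist')
cv2.imwrite('pics/c6.png',cv2.resize(s,(800,500),interpolation=cv2.INTER_CUBIC)[:,:,::-1])
E
```

```text
10.325 [467.54 162.99  25.38] clamp x -131.12 lat err -0.04 yaw 7.05 [ 3.14156983e+00  3.63122262e-04 -3.01859016e+00] [-4.8 -1.6  6.5] [-0.11  0.8   0.05] 14.02622728469972
```

View pics/c6.png

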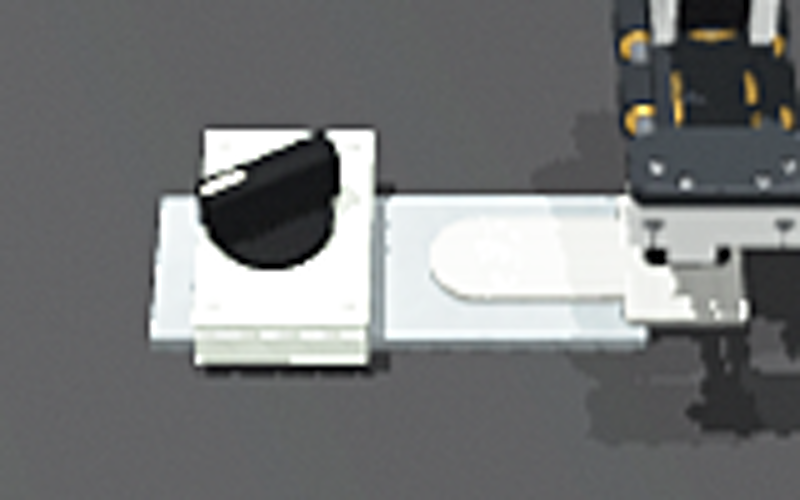

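The blade lies flat on the track, tip at crop (432,255), in line with the slot mouth at x≈380.

Request:
{"op": "servo_tool", "data": {"rows": [[0, 0, 0, 7.94, 0.97, 0.3, 1], [0, 0, 0, 7.94, 0.97, 0, 1], [0, 0, 0, 7.94, 0.97, 0, 1], [0, 0, 0, 7.94, 0.97, 0, 1], [0, 0, 0, 7.94, 0.97, 0, 1], [0, 0, 0, 7.94, 0.97, 0, 1], [0, 0, 0, 0, 0, 0, 1]]}}

```text
clock: 11.3
eef_pos: [516.2, 168.9, 25.5]
eef_rot: [3.141, 0.002, -3.019]
wrist_force: [3.1, 0.7, 1.7]
finger_gap: 13.5
finger_force: 50.0
```

```bash
python3 p.py
```

```text
11.3 [516.25 168.92  25.45] clamp x -82.05 lat err -0.07 yaw 7.04 [ 3.14143758e+00  2.02829777e-03 -3.01873801e+00] [3.1 0.7 1.7] [ 0.08 -0.55 -0.  ] 13.542025538660937
```

Request:
{"op": "servo_tool", "data": {"rows": [[0, 0, 0, 7.94, 0.97, 0, 1], [0, 0, 0, 7.94, 0.97, 0, 1], [0, 0, 0, 7.94, 0.97, 0, 1], [0, 0, 0, 7.94, 0.97, 0, 1], [0, 0, 0, 7.94, 0.97, 0, 1], [0, 0, 0, 7.94, 0.97, 0, 1], [0, 0, 0, 0, 0, 0, 1]]}}

```text
clock: 12.18
eef_pos: [563.5, 174.7, 25.5]
eef_rot: [3.141, 0.002, -3.019]
wrist_force: [3.0, 0.2, 1.5]
finger_gap: 13.7
finger_force: 50.0
```

```bash
python3 p.py
```

```text
12.175 [563.47 174.7   25.46] clamp x -34.47 lat err -0.07 yaw 7.04 [ 3.14145030e+00  1.69671699e-03 -3.01873013e+00] [3.  0.2 1.5] [ 0.05 -0.4   0.01] 13.653464129487405
```

Now slowly up to contact.

Request:
{"op": "servo_tool", "data": {"rows": [[0, 0, 0, 1.98, 0.24, 0, 1], [0, 0, 0, 1.98, 0.24, 0, 1], [0, 0, 0, 1, 0.12, 0, 1], [0, 0, 0, 1, 0.12, 0, 1], [0, 0, 0, 1, 0.12, 0, 1], [0, 0, 0, 0, 0, 0, 1]]}}

```text
clock: 12.92
eef_pos: [569.1, 175.4, 25.4]
eef_rot: [-3.142, -0.001, -3.019]
wrist_force: [-5.3, -0.7, 6.9]
finger_gap: 13.5
finger_force: 50.0
```

```bash
python3 p.py
```

```text
12.925 [569.07 175.44  25.44] clamp x -28.82 lat err -0.01 yaw 7.05 [-3.14158663e+00 -9.85935312e-04 -3.01851608e+00] [-5.3 -0.7  6.9] [-0.07  0.93  0.04] 13.534196115941558
```

Request:
{"op": "servo_tool", "data": {"rows": [[0, 0, 0, 0.8, 0.1, 0, 1], [0, 0, 0, 0.8, 0.1, 0, 1], [0, 0, 0, 0, 0, 0, 1]]}}

```text
clock: 13.3
eef_pos: [570.6, 175.6, 25.4]
eef_rot: [3.142, -0.001, -3.019]
wrist_force: [-5.3, -1.1, 6.4]
finger_gap: 13.7
finger_force: 50.0
```

```bash
python3 p.py
```

```text
13.3 [570.62 175.64  25.43] clamp x -27.26 lat err -0.01 yaw 7.05 [ 3.14158327e+00 -1.09348509e-03 -3.01854344e+00] [-5.3 -1.1  6.4] [-0.05  0.9  -0.02] 13.721681185997602
```

Request:
{"op": "servo_tool", "data": {"rows": [[0, 0, 0, 0.8, 0.1, 0, 1], [0, 0, 0, 0.8, 0.1, 0, 1], [0, 0, 0, 0, 0, 0, 1]]}}

```text
clock: 13.68
eef_pos: [572.0, 175.8, 25.4]
eef_rot: [-3.142, -0.002, -3.019]
wrist_force: [-8.2, -0.6, 8.0]
finger_gap: 13.4
finger_force: 50.0
```

```bash
python3 p.py
```

```text
13.675 [571.97 175.79  25.43] clamp x -25.9 lat err -0.02 yaw 7.05 [-3.14154251e+00 -1.72811188e-03 -3.01856151e+00] [-8.2 -0.6  8. ] [-0.09  1.28  0.04] 13.393037958740194
```

Request:
{"op": "servo_tool", "data": {"rows": [[0, 0, 0, 0.8, 0.1, 0, 1], [0, 0, 0, 0.8, 0.1, 0, 1], [0, 0, 0, 0, 0, 0, 1]]}}

```text
clock: 14.05
eef_pos: [572.2, 175.9, 25.4]
eef_rot: [-3.141, -0.005, -3.018]
wrist_force: [-21.5, -2.6, 16.0]
finger_gap: 13.8
finger_force: 50.0
```

```bash
python3 p.py
```

```text
14.05 [572.21 175.91  25.42] clamp x -25.65 lat err 0.07 yaw 7.06 [-3.14135322 -0.00514979 -3.01839117] [-21.5  -2.6  16. ] [-0.36  3.1  -0.04] 13.83721586179969
```

Contact with the bridge (21 N). Release and rise, then check.

Request:
{"op": "servo_tool", "data": {"rows": [[0, 0, 0, 0, 0, 0, 0.55], [0, 0, 0, 0, 0, 0, 0.55], [0, 0, 0, 0, 0, 0, 0.55], [0, 0, 0, 0, 0, 15, 0.55], [0, 0, 0, 0, 0, 40, 0.55], [0, 0, 0, 0, 0, 50, 0.55], [0, 0, 0, 10, 1, 55, 0.55], [0, 0, 0, 29, 4, 5, 0.55], [0, 0, 0, 28, 4, 0, 0.55], [0, 0, 0, 0, 0, 0, 0.55], [0, 0, 0, 0, 0, 0, 0.55]]}}

```text
clock: 15.42
eef_pos: [640.9, 185.0, 190.6]
eef_rot: [3.142, -0.0, -3.019]
wrist_force: [0.5, 0.9, 0.9]
finger_gap: 42.1
finger_force: 0.0
```

Run:
```python
from h import *
import pickle
s=manip.read_state();print(s['clock'],s['eef_pos'],s['eef_rot'],s['wrist_force'],s['finger_gap'])
im=manip.camera('wrist');pickle.dump((s,im),open('w7.pkl','wb'))
cv2.imwrite('pics/w7c.png',cv2.resize(im[:330,100:560],(800,574))[:,:,::-1])
```

```text
15.425 [640.93966293 185.01767237 190.59253003] [ 3.14158861e+00 -1.27187151e-04 -3.01857789e+00] [0.50657442 0.88349228 0.91379292] 42.13300219914269
```

View pics/w7c.png

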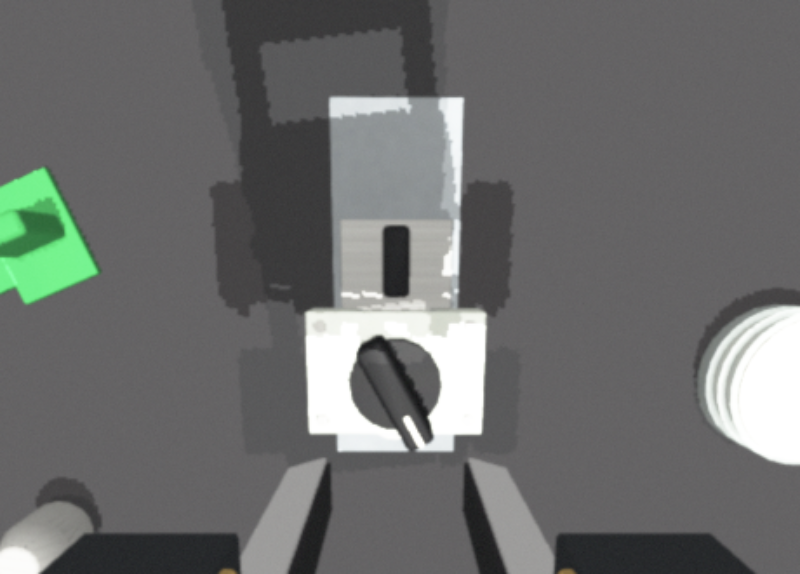

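Blade seated under the bridge: tail rear edge at crop row 219, bridge front edge at 310, fin (396,261). The knob bar runs from (373,344) to (422,444).

Run:
```python
from h import *
import pickle
U=lambda x,y:np.array([100+x/1.739,y/1.739])
th=np.radians(6.98);e=np.array([np.cos(th),np.sin(th)]);n=np.array([-e[1],e[0]])
C=lambda P:(np.round([P[0]*e[0]+P[1]*e[1]-615,P[0]*n[0]+P[1]*n[1]-105.55],1),)
s5,i5=pickle.load(open('w5.pkl','rb'));s,im=pickle.load(open('w7.pkl','rb'))
c5,c=cam('wrist',s5),cam('wrist',s)
r=edge(im,U(345,220),U(450,219),h=5);print('blade rear',[C(onz(c,q,16)) for q in r[:2]],r[2])
l=edge(im,U(341,224),U(342,285),h=4);k=edge(im,U(453,224),U(453,260),h=4)
print('sides',[C(onz(c,q,16)) for q in (*l[:2],*k[:2])])
b=edge(im,U(312,311),U(480,311),h=4);print('bridge face edge',[C(onz(c,q,38)) for q in b[:2]])
# knob bar mark (white on black) centroid within bar tip
def mark(i,x0,x1,y0,y1):
    g=i.min(2);m=np.zeros(g.shape,bool);a,b2=U(x0,y0).astype(int),U(x1,y1).astype(int)
    return a,b2,g[a[1]:b2[1],a[0]:b2[0]]
P,err=tri(c5,U(375,262),c,U(373,343));print('bar rear top',P,err,C(P))
P,err=tri(c5,U(428,364),c,U(420,446));print('bar front top',P,err,C(P))
for nm,cc,a,q in(('w5',c5,(375,262),(428,364)),('w7',c,(373,343),(420,446))):
    A,B=onz(cc,U(*a),76),onz(cc,U(*q),76);d=(B-A)[:2];print(nm,'centre',((A+B)/2)[:2],C((A+B)/2),'len',np.hypot(*d),'deg',np.degrees(np.arctan2(d[1],d[0])))
# bar edges
for nm,cc,i,E in(('w7',c,im,[((359,352),(408,446)),((384,338),(432,432))]),):
    for a,q in E:
        g=edge(i,U(*a),U(*q),h=3);A,B=onz(cc,g[0],76),onz(cc,g[1],76);d=B-A;print('edge',g[2],C(A),C(B),np.degrees(np.arctan2(d[1],d[0])))
```

```text
blade rear [(array([-50.4, -28.5]),), (array([-50.5,  31.2]),)] 0.04844589472011941
sides [(array([-47.2, -31.3]),), (array([-13.2, -32. ]),), (array([-47.3,  36.5]),), (array([-27.4,  36.5]),)]
bridge face edge [(array([ -0.4, -45.9]),), (array([-0.2, 47. ]),)]
bar rear top [614.92655666 169.34260592  50.8175386 ] 0.7157935480135103 (array([ 15.9, -12.2]),)
bar front top [661.70259968 200.62221268  75.57921419] 0.14365799604409982 (array([66.2, 13.2]),)
w5 centre [638.18172091 185.25700562] (array([41. ,  0.8]),) len 56.11080579779087 deg 33.310932972876266
w7 centre [636.45064685 185.38898973] (array([39.3,  1.1]),) len 58.65421719300066 deg 31.052458517857527
edge 0.06463256637793084 (array([ 18.1, -20. ]),) (array([67.1,  5. ]),) 34.060823126854395
edge 0.18695548684054397 (array([ 9.5, -4.4]),) (array([57.1, 21.7]),) 35.73776541107683
```

Blade rear sits 50.1 mm behind the face, so the shoulders are home. Now grip the knob bar (yaw about 34.5°).

Request:
{"op": "servo_tool", "data": {"rows": [[0, 0, 9, -1, 0, 0, 0.55], [0, 0, 9, -1, 0, 0, 0.55], [0, 0, 9.5, -1.4, -0.4, -10, 0.55], [0, 0, 0, 0, 0, -40, 0.55], [0, 0, 0, 0, 0, -40, 0.55], [0, 0, 0, 0, 0, -35, 0.6], [0, 0, 0, 0, 0, -15, 0.65], [0, 0, 0, 0, 0, 0, 0.7], [0, 0, 0, 0, 0, 0, 1], [0, 0, 0, 0, 0, 0, 1], [0, 0, 0, 0, 0, 0, 1], [0, 0, 0, 0, 0, 0, 1]], "grip_force": 40}}

```text
clock: 16.98
eef_pos: [639.2, 184.1, 52.1]
eef_rot: [-3.14, 0.003, -2.539]
wrist_force: [2.3, -4.7, 3.9]
finger_gap: 15.4
finger_force: 40.0
```

```bash
python3 p.py
```

```text
16.975 [639.23 184.09  52.12] clamp x 41.87 lat err 0.04 yaw 34.52 [-3.13955001e+00  2.63017222e-03 -2.53903528e+00] [ 2.3 -4.7  3.9] [-0.72 -0.35  0.06] 15.377361506464004
```

Request:
{"op": "servo_tool", "data": {"rows": [[0, 0, -5.7, -0.1, -0.15, 0, 1], [0, 0, -5.7, -0.1, -0.15, 0, 1], [0, 0, -5.7, -0.1, -0.15, 0, 1], [0, 0, -5.7, -0.1, -0.15, 0, 1], [0, 0, -5.7, -0.1, -0.15, 0, 1], [0, 0, -5.7, -0.1, -0.15, 0, 1], [0, 0, -5.7, -0.1, -0.15, 0, 1], [0, 0, -5.7, -0.1, -0.15, 0, 1], [0, 0, -5.7, -0.1, -0.15, 0, 1], [0, 0, -5.7, -0.1, -0.15, 0, 1], [0, 0, 0, 0, 0, 0, 1], [0, 0, 0, 0, 0, 0, 1]]}}

```text
clock: 18.48
eef_pos: [639.2, 183.5, 52.1]
eef_rot: [3.138, 0.005, 2.749]
wrist_force: [10.9, 1.1, -1.8]
finger_gap: 15.7
finger_force: 40.0
```

```bash
python3 p.py
```

```text
18.475 [639.18 183.51  52.11] clamp x 41.74 lat err -0.53 yaw 157.53 [3.13795353 0.00518527 2.74947313] [10.9  1.1 -1.8] [ 0.39 -2.06  0.04] 15.736916704649797
```

Turned 57° (0.995 rad), past the crest. Release, rise and check.

Request:
{"op": "servo_tool", "data": {"rows": [[0, 0, 0, 0, 0, 0, 0.6], [0, 0, 0, 0, 0, 0, 0.6], [0, 0, 0, 0, 0, 0, 0.6], [0, 0, 0, 0, 0, 20, 0.6], [0, 0, 0, 0, 0, 40, 0.6], [0, 0, 9, 0, 0, 40, 0.6], [0, 0, 10, 0, 0, 40, 0.6], [0, 0, 10, 0, 0, 0, 0.6], [0, 0, 0, 0, 0, 0, 0.6], [0, 0, 0, 0, 0, 0, 0.6]]}}

```text
clock: 19.73
eef_pos: [636.9, 183.1, 190.3]
eef_rot: [-3.142, -0.0, -3.031]
wrist_force: [-1.2, 1.0, -0.2]
finger_gap: 37.9
finger_force: 0.0
```

Run:
```python
from h import *
import pickle
s=manip.read_state();print(s['clock'],s['eef_pos'],s['eef_rot'],s['wrist_force'],s['finger_gap'])
im=manip.camera('wrist');pickle.dump((s,im),open('w8.pkl','wb'))
cv2.imwrite('pics/w8c.png',cv2.resize(im[:330,100:560],(800,574))[:,:,::-1])
U=lambda x,y:np.array([100+x/1.739,y/1.739])
th=np.radians(6.98);e=np.array([np.cos(th),np.sin(th)])
c=cam('wrist',s)
r=edge(im,U(345,220),U(450,219),h=8);print('rear',[onz(c,q,16)[:2]@e-615 for q in r[:2]],r[2])
r=edge(im,U(312,311),U(480,311),h=6);print('face',[onz(c,q,38)[:2]@e-615 for q in r[:2]],r[2])
```

```text
19.725 [636.88941453 183.10539172 190.29912217] [-3.14153308e+00 -4.38518819e-04 -3.03131713e+00] [-1.16472971  0.95590838 -0.19565592] 37.857636728073985
rear [np.float64(-50.2288437159317), np.float64(-49.75127277926015)] 0.05104043883930569
face [np.float64(-0.4911613428085957), np.float64(0.5370448154898213)] 0.0797089713343389
```

View pics/w8c.png

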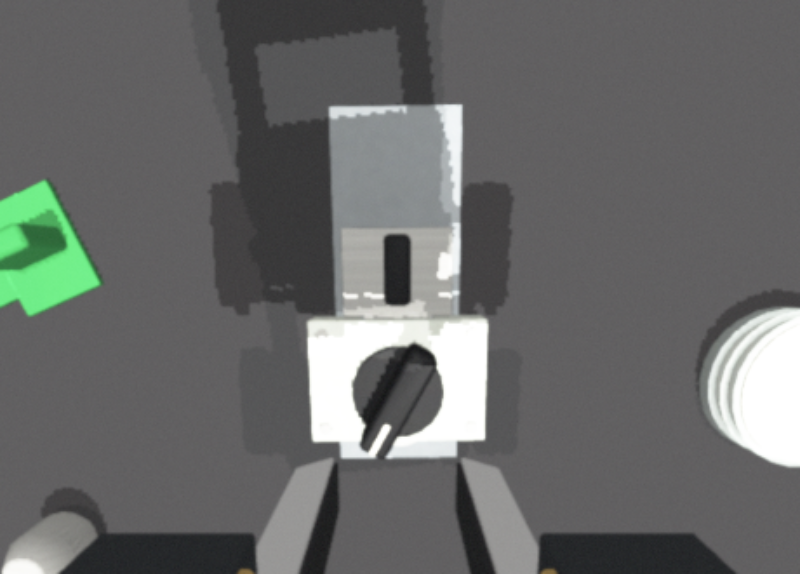

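The bar now runs from (422,350) to (375,452), so the knob rests past its detent. The blade is still home and the bystanders are in place.

```bash
python3 -c "
from cell import manip
print(manip.sign_off())"
```

```text
the job is handed in; nothing more can be done
None
```

The blade is fully home in the clamp, the knob is turned past its detent and stayed there on release, and the job is handed in at about 20 s, with the objective, dishes and slide box untouched.

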